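# Swap the bearing in a spring-gate test nest and start the test

### The job

Change the bearing in the spring-gate test fixture: push the orange spring gate back with the old bearing to free it from under the lips of the V stop, lift it out and lay it flat in the red tray. Then take the new bearing from the green mat, push the gate open with it, set it flat down in the nest and let go, so that the gate presses it home against the V stop under the lips, and finally press the green button fully in to start the test. Press the button only after the new bearing is seated, and leave the other things on the bench where they are.

Things in the scene. Friction and masses are not known exactly. Their poses are not given: they have to be found in the camera images.
- fixture: Fixture screwed to the bench, grey base plate 250 (x) x 110 (y) x 12 mm. Origin on the bench under the nest centre; +x points from V stop to gate (away from the robot), z up. Button at x = -88 mm, nest at 0, blue spring housing x = 72 to 94 mm, 60 mm wide, top 56 mm. Beside the 32 mm wide nest rail it is free down to the base plate: grip bearings along the fixture's y.
- nest (a point): Centre of a seated bearing's underside, on the nest floor (36 mm above the bench); axes as the fixture's. A bearing shifted 4 mm or more to +x from here (8 to 10 mm is safe) is clear of the V stop's lips and can be lifted or lowered straight.
- v_stop (a point): Top of the dark steel V stop: x = -36 mm in the fixture, top 17.5 mm above the nest floor. The stop spans x = -43 to -16 mm and 27 mm either side in y. Two walls (normals 35 deg either side of x) are slippery and centre the bearing; their lips overhang a seated bearing by 3 mm, underside 13.5 mm above the nest floor.
- gate (a joint): Orange spring gate, plate 12 mm thick (x), 30 mm wide (y), slides along the fixture's x. Value in m: 0 with a seated 52 mm bearing, -0.014 when the nest is empty, up to +0.020 pushed back (+x). The spring always pushes to the V stop: 3 N at -0.014, 5 N at 0, 7 N at +0.015.
- gate_face (a point): Top edge, mid-width, of the gate's flat upright face towards the nest, 42 mm above the nest floor; the face goes down to the floor. At joint 0 it is 26 mm from the nest centre. A bearing held 20 to 25 mm over the nest floor passes above the V stop and can push on it from there.
- start (a joint): Green round push button, 26 mm across, on the base plate. Value in m: 0 released, 0.006 fully in; springs back; 4 N pushes it fully in (pressed counts from 0.004).
- start_top (a point): Centre of the button's top surface; press straight down here.
- old_bearing: Sealed ball bearing, steel with black seal, 52 mm outer diameter, 12 mm thick, solid to the fingers, 60 g; starts seated in the nest. Origin: centre of its underside, z along its axis.
- new_bearing: Same kind of bearing, 52 mm diameter, 12 mm thick, about 60 g, lying flat on the green mat. Origin: centre of its underside, z along its axis.
- mat: Green mat on the bench, 130 x 130 x 3 mm. Origin: centre of its underside. Mat and tray may change sides.
- tray: Red open tray fixed to the bench, 145 x 145 mm outside, walls 4 mm thick and 14 mm high, inner floor 4 mm above the bench. Origin: centre of its underside; sides along x and y.
- small_bearing: Bystander: smaller bearing, 47 mm diameter, 12 mm thick, flat on the bench. Origin: centre of its underside.
- seal: Bystander: black rubber shaft seal, 45 mm diameter, 8 mm thick. Origin: centre of its underside.
- gear: Bystander: steel gear, 33 mm diameter, 14 mm thick. Origin: centre of its underside.
- ring: Bystander: black clamp ring, 68 mm diameter, 16 mm thick. Origin: centre of its underside.
Not all that is in view belongs to the job. Leave any blue look-alike of the new_bearing alone. What is shaped like the old_bearing but blue is not meant.

How it is judged:
On the way, in this order (a step that is already met when the one before it is completed fails the run):
1. the old bearing is pushed against the gate, out from under the lips (value of joint gate above 0.003 m), for 0.1 s.
2. the old bearing lies flat in the red tray, let go (x of old_bearing in the frame of tray between -0.045 and 0.045 m and y of old_bearing in the frame of tray between -0.045 and 0.045 m and z of old_bearing in the frame of tray below 0.009 m and angle between old_bearing's own z axis and vertical below 0.15 rad and contact force between the fingers and old_bearing below 0.1 N), for 0.2 s.
3. the gate is pushed open with the new bearing (value of joint gate above 0.003 m and contact force between new_bearing and gate above 1 N), for 0.1 s.
4. the new bearing is flat in the nest, let go, the gate pressing it home (horizontal distance between new_bearing and nest below 0.003 m and z of new_bearing in the frame of nest below 0.002 m and angle between new_bearing's own z axis and vertical below 0.08 rad and value of joint gate below 0.003 m and contact force between new_bearing and gate above 1 N and contact force between the fingers and new_bearing below 0.1 N), for 0.2 s.
5. the green button is pressed in (value of joint start above 0.004 m), for 0.1 s.
At the end, for the whole second after the job is handed in: New bearing flat on the nest floor within 3 mm of its centre (2 mm in height), spring gate pressing on it (joint within 3 mm of 0, over 1 N); old bearing flat on the tray floor (tilt under 0.15 rad); button pressed at least 4 mm and sprung back; all released and at rest (horizontal distance between new_bearing and nest below 0.003 m and z of new_bearing in the frame of nest below 0.002 m and angle between new_bearing's own z axis and vertical below 0.08 rad and value of joint gate between -0.003 and 0.003 m and contact force between new_bearing and gate above 1 N and linear speed of each of new_bearing, old_bearing below 0.02 m/s and x of old_bearing in the frame of tray between -0.045 and 0.045 m and y of old_bearing in the frame of tray between -0.045 and 0.045 m and z of old_bearing in the frame of tray below 0.009 m and angle between old_bearing's own z axis and vertical below 0.15 rad and value of joint start below 0.002 m); the robot touches nothing.
It fails at once if the button is pressed before the new bearing is seated with the gate closed on it (value of joint start above 0.004 m and (horizontal distance between new_bearing and nest above 0.005 m or z of new_bearing in the frame of nest above 0.004 m)).
It fails at once if another loose part on the bench is shifted by more than 20 mm (distance of any of small_bearing, seal, gear, ring from where it was at the start of the episode above 0.02 m).
It also fails if it takes over 67 s, if anything falls off the work surface, if the arm or the gripper's body presses on something with over 40 N, if the wrist force passes 120 N, or if a joint passes its speed limit or range.

### The arm

A 7-joint arm with a two-finger parallel gripper is mounted at the origin on the work surface; the furniture and walls round the work are solid. World frame = base frame: x ahead of the robot, y to its left, z up, the work surface at z = 0. Lengths are in m, angles in rad, forces in N, time in s.
With the tool pointing down it reaches from about 0.425 to 1.025 m from the base axis. Payload 9.4 kg.
Tool frame: the origin (TCP) lies between the finger pads; the fingertips stand 17 mm ahead of it and the grasp point (between the pads) lies 2 mm behind it (robot.finger_overhang is the z of the fingertips in the tool frame, in m); z points along the fingers, y is the line along which they close (so a half turn about z gives the same grasp; the last joint's range is limited). The gripper opens to 85 mm and grips with 20 to 120 N. Pads are 22 mm wide; open, the fingers measure 114 mm over their backs; the gripper's body (76 mm by 85 mm) begins 54 mm behind the grasp point. The pads swing forward as they close: fully open they stand 13 mm farther back than shut.
Start: joints at [1.127, 0.599, -0.003, 1.599, 0.002, 0.943, -0.08], TCP at [0.26, -0.677, 0.248] pointing down, gripper open.
Joint ranges: [-2.57, 2.57], [-0.35, 1.97], [-1.29, 1.29], [0.11, 2.56], [-1.05, 4.19], [0.11, 1.86], [-2.63, 2.63]. Speed limits (rad/s): [2.22, 2.22, 3.01, 3.01, 3.14, 3.14, 3.14].

### API

Orientations are given as a unit quaternion [x, y, z, w].
In Python, from bench import robot gives the robot as it stands.
- The arm moves only by the tool move_arm, never from a script. Its argument "series" is text: rows parted by semicolons, each of 5 numbers parted by spaces: the gripper command: -1 is shut, 1 is fully open, values between are in proportion, then the shift along the tool's x, y, z in mm, then the turn about the tool's z in degrees. A call has 1 to 12 rows; each row is the pose to reach, as a shift and turn from the pose commanded when the call began, along the tool's axes at that moment; what a row does not reach only later rows make up. A row lasts 1/8 s, in which the tool goes at most 62.5 mm and 10.7 degrees, less where a joint would pass 70% of its speed; a pose out of reach is approached as far as the arm can. A call with a gripper value outside its range is refused whole. The fingers move at their own pace and stop on an object; "squeeze" is the grip in N (left out, the last holds). Time passes only in rows, so rows that repeat a pose let the fingers close. It gives the time, the measured TCP pose, the force, the opening and the grip force at its end, in the units of the state.
- robot.get_obs(): the state, without advancing time (a new reading comes with each control period).
- robot.grab_frame(name): name is "side" or "top"; returns a dict with "img" (480x640x3 uint8, blue, green, red), "fx", "fy", "cx", "cy" (pixels), "origin" and "rotation" of the camera in the world. Camera axes: x right, y up, looking along -z (the intrinsics and any distortion apply to the point x, -y, -z); pixel columns grow to the right and rows downward; lengths in m; the calibration is good to about 2 mm. A picture is of the moment at which its call begins. There is no depth.
- robot.finish_job(): hands the job in; it is judged then, once.
The state is a dict: "clock": time; "qpos": joint angles; "joint_vel": joint speeds; "tau": joint torques, N m; "ee_pos": TCP position; "eef_rot": TCP orientation; "force": force on the tool from outside, world axes, zero at the start; "moment": the same for the moment, N m; "opening": finger opening in m; "gripper_force": force on a finger pad.
Only numpy, scipy, OpenCV 4.12 (cv2) and the standard library are available. Lean on these libraries where they do the work, as an engineer would, in place of code of your own. Each camera call takes 0.05 s, during which the arm holds its last target. There are 200 camera calls.

## Working session

There is one attempt and no reset: what is moved stays moved. The work goes in short steps, Python scripts to look and compute and a tool call to move; the robot and the scene stay as the last step left them, time stands still between calls to the robot, and variables do not carry over. Pictures are saved under pics/ and viewed, at most 13 in all, crops included, and the job is handed in when it is done.

Besides the shell and the picture viewer there is one more tool, called after ">>>" as name(argument=value, ...) on one line, values as JSON. move_arm: Moves the arm, as the interface text tells. Its arguments: {"type":"object","properties":{"series":{"type":"string"},"squeeze":{"type":"number"}},"required":["series"]}

```bash
mkdir -p pics; cat > h.py <<'E'
import numpy as np, cv2
from bench import robot
def ray(f,u,v):
    d=np.array([(u-f["cx"])/f["fx"],-(v-f["cy"])/f["fy"],-1.0])
    return np.array(f["origin"]),np.array(f["rotation"]).reshape(3,3)@d
def onz(f,u,v,z):
    o,d=ray(f,u,v); return o+d*(z-o[2])/d[2]
def proj(f,p):
    c=np.array(f["rotation"]).reshape(3,3).T@(np.array(p)-np.array(f["origin"]))
    return f["cx"]+f["fx"]*c[0]/-c[2], f["cy"]-f["fy"]*c[1]/-c[2]
E
ls; python3 - <<'E'
from h import *
o=robot.get_obs(); print(o)
for n in("top","side"):
    f=robot.grab_frame(n); cv2.imwrite(f"pics/{n}0.png",f["img"]); print({k:v for k,v in f.items() if k!="img"})
E
```

```text
h.py
pics
{'clock': 0.0, 'qpos': array([ 1.12732561,  0.60013788, -0.0025231 ,  1.60014284,  0.00179025,
        0.94291708, -0.07978026]), 'joint_vel': array([ 1.17380399e-03, -1.83002526e-03,  1.80421204e-03, -1.10673506e-03,
        2.28353089e-04, -1.90851403e-03,  4.88466182e-05]), 'tau': array([-1.51546152e-03, -7.76458955e+01,  1.56470440e+00, -2.58009857e+01,
        1.23619311e-02,  8.87657865e-03,  2.05522247e-05]), 'ee_pos': array([ 0.25979901, -0.67636151,  0.24740339]), 'eef_rot': array([ 9.83226564e-01,  1.82386626e-01, -2.19220133e-04, -7.70975175e-04]), 'force': array([-0.33919242, -0.84318528, -0.17562402]), 'moment': array([-0.00582421,  0.01204782, -0.00820517]), 'gripper_force': 0.0, 'opening': 0.08562265339398992}
{'fx': 582.8801157096226, 'fy': 582.8801157096226, 'cx': 319.27214454111794, 'cy': 230.29162469022023, 'origin': array([0.42316897, 0.02281873, 1.41175382]), 'rotation': array([ 0.02481101, -0.02775925, -0.7032967 ,  0.70992083])}
{'fx': 539.0762708892042, 'fy': 539.0762708892042, 'cx': 325.08801710137055, 'cy': 228.55673136180818, 'origin': array([-0.03553754,  1.16543651,  0.81631956]), 'rotation': array([-0.11686667,  0.49053157,  0.84324052, -0.18618911])}
```

```bash
sed -i 's/np.array(f\["rotation"\]).reshape(3,3)/R.from_quat(f["rotation"]).as_matrix()/; 1a from scipy.spatial.transform import Rotation as R' h.py; cat h.py|head -5
```

```text
import numpy as np, cv2
from scipy.spatial.transform import Rotation as R
from bench import robot
def ray(f,u,v):
    d=np.array([(u-f["cx"])/f["fx"],-(v-f["cy"])/f["fy"],-1.0])
```

View pics/top0.png

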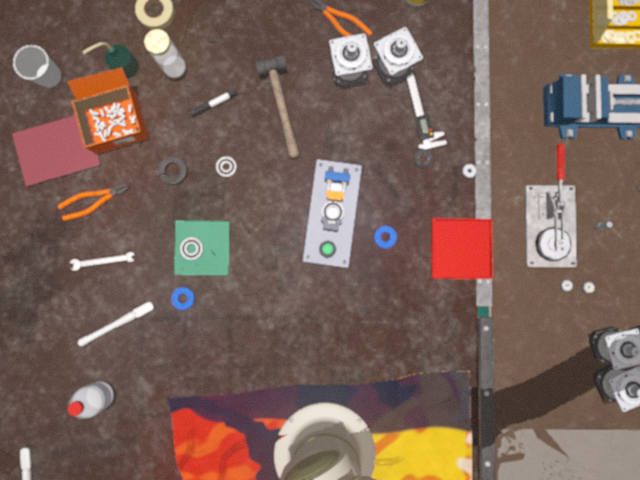

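View pics/side0.png

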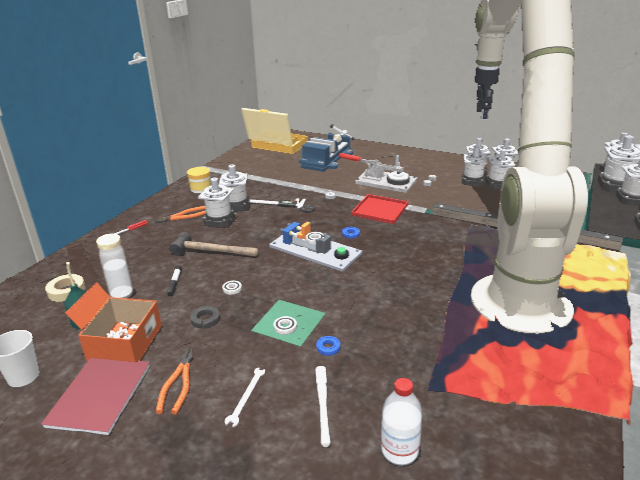

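The top view shows the following.
- **Tools and targets:** fixture at (333,213) with the button at (328,249), and tray at (462,248).
- **Could be taken for the new bearing:** the bearing on the mat (191,248), the small bearing on the bare bench (226,167), the blue look-alikes (182,298) and (386,237), and the old bearing in the nest (333,212).

I choose (191,248): steel with a black seal, lying on the green mat. I'll measure it and check with a crop.

```bash
cat > m.py <<'E'
from h import *
f=robot.grab_frame("top"); s=robot.grab_frame("side")
def big(mask,box,k=0):
    m=np.zeros_like(mask); x0,y0,x1,y1=box; m[y0:y1,x0:x1]=mask[y0:y1,x0:x1]
    c,_=cv2.findContours(m,cv2.RETR_EXTERNAL,cv2.CHAIN_APPROX_NONE); return max(c,key=cv2.contourArea)
def masks(im):
    h=cv2.cvtColor(im,cv2.COLOR_BGR2HSV); I=lambda a,b:cv2.inRange(h,a,b)
    return dict(green=I((40,60,50),(95,255,255)),red=I((0,200,120),(6,255,255)),grey=I((0,0,125),(180,60,255)),orange=I((8,150,120),(25,255,255)),blue=I((100,120,60),(125,255,255)),hsv=h)
if __name__=="__main__":
    T=masks(f["img"]); S=masks(s["img"])
    def mid(c): (u,v),wh,a=cv2.minAreaRect(c); return u,v,wh,a
    def plane(c,z): return np.array([onz(f,*p[0],z) for p in c])[:,:2]
    def rect(c,z):
        r=cv2.minAreaRect((plane(c,z)*1000).astype(np.float32)); return r
    print("plate",rect(big(cv2.bitwise_or(T["grey"],0*T["grey"]),(290,145,375,275)),.012), np.round(cv2.boxPoints(rect(big(T["grey"],(290,145,375,275)),.012))))
    print("tray",rect(big(T["red"],(420,205,500,290)),.014))
    print("mat",rect(big(T["green"],(165,210,240,285)),.003))
    b=big(T["green"],(310,235,345,262)); print("button px",mid(b), rect(b,.03))
    print("gateorange",rect(big(T["orange"],(310,180,360,215)),.078)); 
    print("housing",rect(big(T["blue"],(310,160,360,200)),.056))
    m=cv2.bitwise_not(T["green"]); c=big(m,(178,233,206,263)); print("new top px",mid(c),rect(c,.009))
    b=big(S["green"],(325,243,355,262)); print("side button",mid(b))
    c=big(cv2.bitwise_not(S["green"]),(268,312,302,338)); print("side new",mid(c))
    a=cv2.resize(f["img"][140:290,290:380],None,fx=4,fy=4,interpolation=2)
    b=cv2.resize(s["img"][215:275,260:370],None,fx=3.6,fy=3.6,interpolation=2)
    d=cv2.resize(s["img"][295:350,245:335],None,fx=4,fy=4,interpolation=2)
    o=np.zeros((600,780,3),np.uint8); o[:,:360]=a; o[:b.shape[0],370:370+b.shape[1]]=b; o[240:240+220,370:730]=d
    cv2.imwrite("pics/crop1.png",o)
E
python3 m.py
```

```text
plate ((571.5205078125, -6.4759979248046875), (128.11746215820312, 254.99075317382812), 82.48535919189453) [[437. -53.]
 [690. -87.]
 [706.  40.]
 [453.  74.]]
tray ((488.19854736328125, -324.1501770019531), (139.39332580566406, 142.86854553222656), 0.5260397791862488)
mat ((484.6979064941406, 301.433837890625), (131.74497985839844, 130.71807861328125), 89.99617767333984)
button px (327.5, 248.5, (11.0, 11.0), 90.0) ((483.0277404785156, -2.3869361877441406), (26.101478576660156, 26.10132598876953), 0.536307156085968)
gateorange ((603.0073852539062, -17.133153915405273), (32.59049987792969, 15.899430274963379), 84.17435455322266)
housing ((651.83349609375, -22.91403579711914), (53.5705451965332, 20.382646560668945), 81.73531341552734)
new top px (191.00001525878906, 248.50003051757812, (23.33452033996582, 23.33452033996582), 45.0) ((480.8915710449219, 325.566162109375), (56.58287048339844, 55.67436981201172), 45.98112487792969)
side button (341.0, 250.5, (7.0, 10.0), 90.0)
side new (284.5, 325.0, (18.0, 23.0), 90.0)
```

View pics/crop1.png

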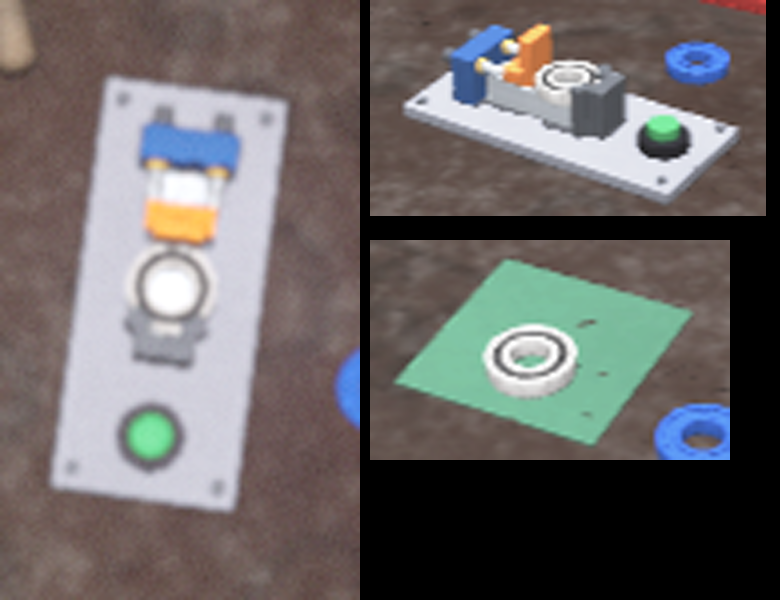

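The crop confirms it: the bearing on the mat is steel with a black seal. The fixture shows the blue housing at the top, the gate closed on the old bearing (crop 172,286), the V stop and the green button (crop 150,436). My plate rectangle came out too wide, so I'll refine it using corners and both views.

```bash
cat > m2.py <<'E'
from m import *
P=lambda u,v,z:np.round(onz(f,u,v,z)*1000,1)
co=[P(290+u/4-.4,140+v/4-.4,.012) for u,v in((106,76),(288,100),(236,511),(51,487))]
print(co, np.mean(co,0)); d=(co[0]+co[1]-co[2]-co[3]); d2=co[0]+co[3]-co[1]-co[2]
print("yaw",np.degrees(np.arctan2(d[1],d[0])),np.degrees(np.arctan2(-d2[0],d2[1])), np.linalg.norm(d)/2,np.linalg.norm(d2)/2)
def tri(a,b):
    (o1,d1),(o2,d2)=ray(f,*a),ray(s,*b); d1/=np.linalg.norm(d1);d2/=np.linalg.norm(d2)
    k=np.linalg.lstsq(np.c_[d1,-d2],o2-o1,rcond=None)[0]; p,q=o1+k[0]*d1,o2+k[1]*d2
    return np.round((p+q)*500,1),np.round((p-q)*1000,1)
def cen(img,box,lo,hi):  # upsampled moment centroid of mask
    x0,y0,x1,y1=box; u=cv2.resize(img[y0:y1,x0:x1],None,fx=8,fy=8,interpolation=cv2.INTER_CUBIC)
    m=cv2.inRange(cv2.cvtColor(u,cv2.COLOR_BGR2HSV),lo,hi); c,_=cv2.findContours(m,cv2.RETR_EXTERNAL,cv2.CHAIN_APPROX_NONE); c=max(c,key=cv2.contourArea)
    e=cv2.minAreaRect(c); q=cv2.moments(c); g=lambda a,b:(x0+(a+.5)/8-.5,y0+(b+.5)/8-.5)
    return g(q["m10"]/q["m00"],q["m01"]/q["m00"]),np.array(e[1])/8
G=((40,60,50),(95,255,255)); W=((0,0,150),(180,70,255))
bt,_=cen(f["img"],(316,237,340,262),(40,120,90),(80,255,255)); bs,_=cen(s["img"],(325,240,357,265),(40,120,90),(80,255,255))
print("button",bt,bs,tri(bt,bs),P(*bt,.034))
nt,w=cen(f["img"],(177,234,206,263),(0,0,0),(180,70,255)); ns,w2=cen(s["img"],(268,310,302,342),(0,0,0),(180,70,255))
print("new",nt,w,ns,w2,P(*nt,.009)," side at .009",np.round(onz(s,*ns,.009)*1000,1))
ob=(290+172/4-.4,140+286/4-.4); print("old",P(*ob,.048))
# side old seal ring: crop (567,77)
os_=(260+(567-370)/3.6-.4,215+77/3.6-.4); print("old side",np.round(onz(s,*os_,.048)*1000,1))
E
python3 m2.py
```

```text
[array([702.1,  26.8,  12. ]), array([688.5, -83.9,  12. ]), array([439.1, -53.7,  12. ]), array([452.4,  57.4,  12. ])] [570.525 -13.35   12.   ]
yaw -6.945508252644852 -6.915084381676252 251.3948338769116 111.71263357382638
button (328.3190865739277, 248.46076377911265) (340.9952070424412, 250.36522669731494) (array([483.3,  -4.5,  23.9]), array([0.2, 0.1, 0. ])) [483.   -4.2  34. ]
new (190.969639644517, 248.15213008001422) [24.375 24.625] (284.716174144227, 324.89826545687686) [19.375 24.375] [481.7 325.7   9. ]  side at .009 [479.1 326.4   9. ]
old [570.4 -13.3  48. ]
old side [567.7  -8.8  48. ]
```

```bash
cat > go.py <<'E'
import sys
from h import *
# args: x y z(mm) yaw(deg, of tool x); prints shift in tool axes + turn
def go(x,y,z,yaw):
    o=robot.get_obs(); M=R.from_quat(o["eef_rot"]).as_matrix()
    d=M.T@(np.array([x,y,z])-np.array(o["ee_pos"])*1000); y0=np.degrees(np.arctan2(M[1,0],M[0,0]))
    print("shift",np.round(d,1),"turn",round(-(yaw-y0),2),"tilt",np.round(M[2],4),"t",o["clock"])
if __name__=="__main__": go(*map(float,sys.argv[1:]))
E
python3 go.py 571.5 -14 150 -6.9
```

```text
shift [ 528.5 -506.8   98.2] turn 27.92 tilt [-1.e-04 -5.e-04 -1.e+00] t 0.3
```

>>> move_arm(series="1 40 -38 0 3;1 84 -80 0 6;1 128 -122 0 9;1 172 -164 0 12;1 216 -206 0 15;1 260 -248 0 18;1 304 -290 10 21;1 348 -332 20 24;1 392 -374 40 27;1 436 -416 55 27.9;1 480 -458 70 27.9;1 510 -489 80 27.9", squeeze=40)

```text
clock: 1.8
ee_pos: [0.5617, -0.0345, 0.1676]
eef_rot: [0.998, -0.059, 0.0, -0.0]
force: [-0.1, -0.4, -0.6]
opening: 0.0857
gripper_force: 0.0
```

```bash
python3 go.py 571.5 -14 110 -6.9
```

```text
shift [  7.3 -21.4  57.6] turn 0.14 tilt [ 1.e-04 -5.e-04 -1.e+00] t 1.8
```

>>> move_arm(series="1 5 -14 25 0;1 7 -21 45 0;1 7 -21 57 0;1 7 -21 57 0;1 7 -21 57 0")

```text
clock: 2.42
ee_pos: [0.5704, -0.0181, 0.1119]
eef_rot: [0.998, -0.061, 0.0, 0.0]
force: [-0.3, 0.1, 0.3]
opening: 0.0854
gripper_force: 0.0
```

```bash
python3 go.py 571.5 -14 40 -6.9; python3 - <<'E'
from h import *
s=robot.grab_frame("side"); f=robot.grab_frame("top")
a=cv2.resize(s["img"][190:280,260:370],None,fx=3.6,fy=3.6,interpolation=2);b=cv2.resize(f["img"][140:280,285:385],None,fx=3.6,fy=3.6,interpolation=2)
o=np.zeros((510,770,3),np.uint8);o[:324,:396]=a;o[:504,400:760]=b;cv2.imwrite("pics/c2.png",o)
E
```

```text
shift [ 0.6 -4.2 71.9] turn -0.05 tilt [ 8.e-04  1.e-04 -1.e+00] t 2.425
```

View pics/c2.png

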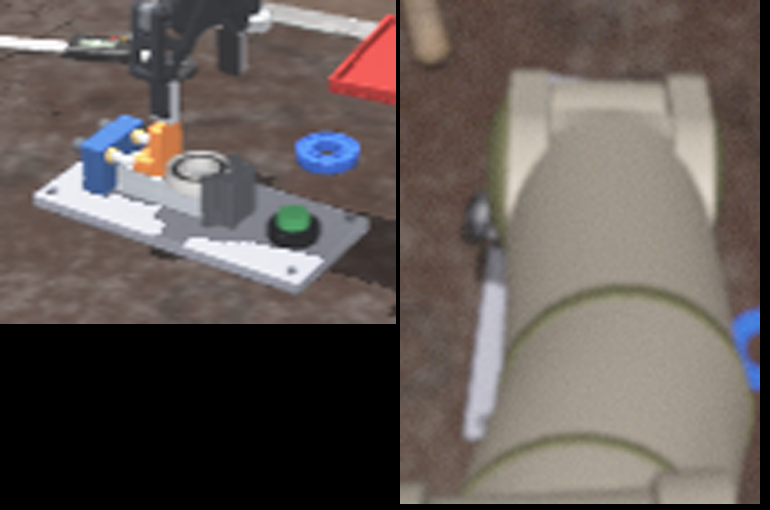

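The side view shows the left finger in line with the nest and well above it (crop 167,95). The gate and old bearing haven't moved. The arm hides the top view. I'll descend.

>>> move_arm(series="1 0.5 -4 10 0;1 0.5 -4 25 0;1 0.5 -4 40 0;1 0.5 -4 55 0;1 0.5 -4 66 0;1 0.5 -4 72 0;1 0.5 -4 72 0;0.5 0.5 -4 72 0;0.5 0.5 -4 72 0")

```text
clock: 3.65
ee_pos: [0.5714, -0.0134, 0.0397]
eef_rot: [0.998, -0.06, 0.0, -0.0]
force: [-0.2, -0.5, 0.1]
opening: 0.0637
gripper_force: 0.0
```

```bash
python3 go.py 571.5 -14 40 -6.9
```

```text
shift [ 0.2  0.5 -0.3] turn 0.02 tilt [ 8.e-04 -1.e-04 -1.e+00] t 3.65
```

Close slowly.

>>> move_arm(series="0.3 0 0 0 0;0.2 0 0 0 0;0 0 0 0 0;-0.5 0 0 0 0;-0.5 0 0 0 0;-0.5 0 0 0 0", squeeze=40)

```text
clock: 4.4
ee_pos: [0.5714, -0.013, 0.0398]
eef_rot: [0.998, -0.06, 0.0, -0.0]
force: [-1.0, 2.0, 6.7]
opening: 0.0498
gripper_force: 40.5
```

>>> move_arm(series="-0.5 2 0 0 0;-0.5 4 0 0 0;-0.5 6 0 0 0;-0.5 8 0 0 0;-0.5 10 0 0 0;-0.5 10 0 0 0;-0.5 10 0 0 0")

```text
clock: 5.28
ee_pos: [0.5766, -0.014, 0.0398]
eef_rot: [0.998, -0.06, -0.004, -0.0]
force: [-13.3, 3.1, 18.5]
opening: 0.0498
gripper_force: 41.5
```

```bash
python3 - <<'E'
from h import *
s=robot.grab_frame("side")
cv2.imwrite("pics/c3.png",cv2.resize(s["img"][190:280,260:370],None,fx=6,fy=6,interpolation=2))
E
```

```text
(no output)
```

View pics/c3.png

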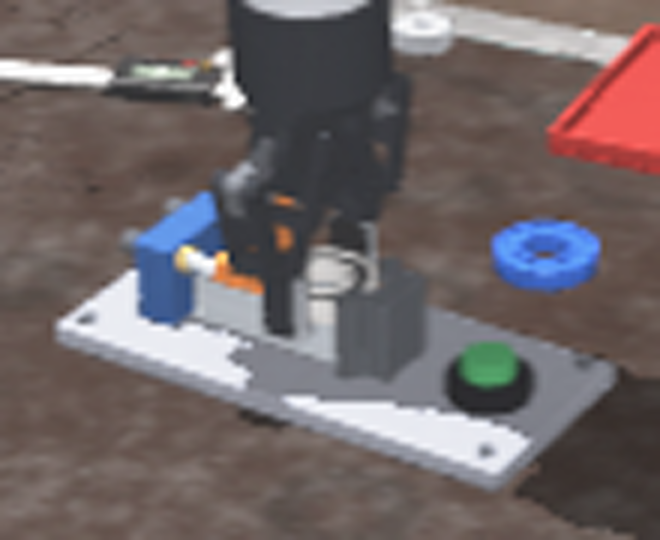

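The finger grips the bearing and the gate has started back, but the tool moved only about 5 mm. With 18 N up on the tool, the bearing is being pressed onto the floor. I'll ease up slightly and push further.

>>> move_arm(series="-0.5 0 0 -0.5 0;-0.5 0 0 -1 0;-0.5 1 0 -1.5 0;-0.5 2 0 -1.5 0;-0.5 3 0 -1.5 0;-0.5 4 0 -1.5 0;-0.5 4 0 -1.5 0")

```text
clock: 6.2
ee_pos: [0.5821, -0.0147, 0.0401]
eef_rot: [0.998, -0.06, -0.003, 0.0]
force: [-5.4, 2.2, -1.1]
opening: 0.0499
gripper_force: 41.7
```

```bash
python3 go.py 580.5 -15 40 -6.9
```

```text
shift [-1.6  0.4  0.1] turn 0.05 tilt [-5.8e-03  4.0e-04 -1.0e+00] t 6.2
```

Now 10.8 mm back, with about 6 N from the spring. Lift straight up.

>>> move_arm(series="-0.5 0 0 -3 0;-0.5 0 0 -8 0;-0.5 0 0 -14 0;-0.5 0 0 -22 0;-0.5 0 0 -35 0;-0.5 0 0 -55 0;-0.5 0 0 -80 0;-0.5 0 0 -110 0;-0.5 0 0 -110 0")

```text
clock: 7.32
ee_pos: [0.586, -0.0153, 0.1527]
eef_rot: [0.998, -0.06, 0.002, -0.0]
force: [0.3, 0.0, -1.5]
opening: 0.0499
gripper_force: 41.9
```

```bash
python3 go.py 488 -324 90 -6.9; python3 - <<'E'
from h import *
s=robot.grab_frame("side")
cv2.imwrite("pics/c4.png",cv2.resize(s["img"][150:280,260:370],None,fx=4,fy=4,interpolation=2))
E
```

```text
shift [-60.5 318.2  62.3] turn 0.0 tilt [ 3.5e-03 -5.0e-04 -1.0e+00] t 7.325
```

View pics/c4.png

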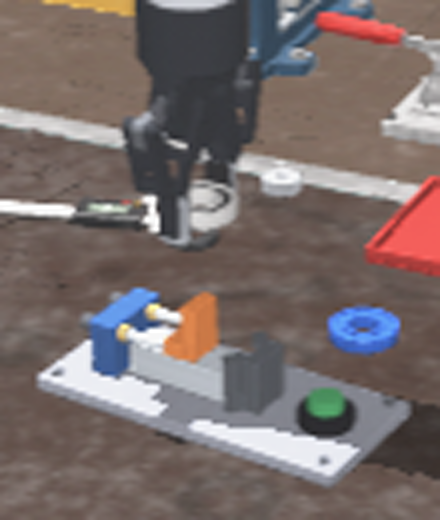

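The nest is empty and the gate is closed (crop 195,325). The bearing is held at (210,215), perhaps slightly tilted. Now to the tray.

>>> move_arm(series="-0.5 -6 30 0 0;-0.5 -16 80 0 0;-0.5 -26 135 0 0;-0.5 -36 190 10 0;-0.5 -46 245 25 0;-0.5 -55 290 40 0;-0.5 -59 312 55 0;-0.5 -60 318 62 0;-0.5 -60 318 62 0;-0.5 -60 318 62 0")

```text
clock: 8.62
ee_pos: [0.4882, -0.3222, 0.0889]
eef_rot: [0.998, -0.059, 0.0, -0.0]
force: [-0.6, -0.1, -0.8]
opening: 0.0499
gripper_force: 41.9
```

```bash
python3 go.py 490 -324 30 -6.9; python3 - <<'E'
from h import *
s=robot.grab_frame("side")
cv2.imwrite("pics/c5.png",cv2.resize(s["img"][140:240,330:430],None,fx=6,fy=6,interpolation=2))
E
```

```text
shift [ 2.   1.6 58.9] turn 0.13 tilt [ 2.e-04 -6.e-04 -1.e+00] t 8.625
```

View pics/c5.png

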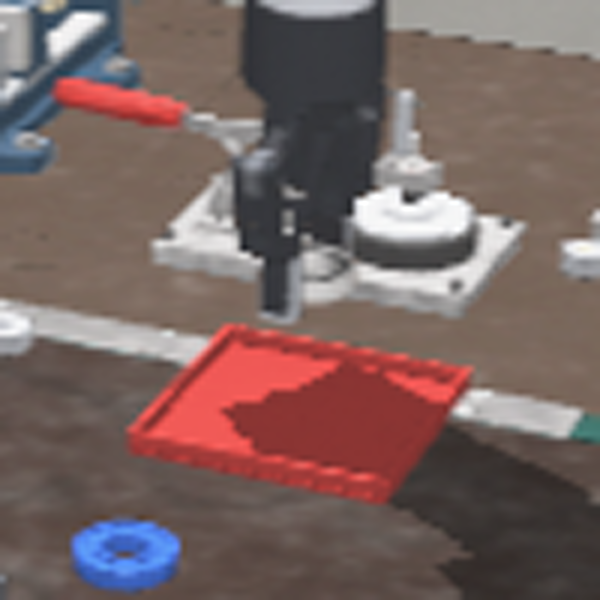

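The bearing is held flat at about (325,268) over the tray. Lower it.

>>> move_arm(series="-0.5 2 2 20 0;-0.5 2 2 40 0;-0.5 2 2 55 0;-0.5 2 2 64 0;-0.5 2 2 69 0;-0.5 2 2 69 0")

```text
clock: 9.43
ee_pos: [0.4891, -0.3259, 0.0196]
eef_rot: [0.998, -0.06, -0.0, -0.0]
force: [0.5, -0.2, -0.1]
opening: 0.0496
gripper_force: 41.9
```

>>> move_arm(series="-0.5 0 0 1 0;-0.5 0 0 2 0;-0.5 0 0 3 0;-0.5 0 0 3 0")

```text
clock: 9.93
ee_pos: [0.4893, -0.3261, 0.0182]
eef_rot: [0.998, -0.06, 0.001, 0.0]
force: [-2.7, 2.8, 14.2]
opening: 0.0502
gripper_force: 49.4
```

Fingertips touched down at TCP z≈18 mm. Back off 1.5 mm and release.

>>> move_arm(series="-0.5 0 0 -1.5 0;0.5 0 0 -1.5 0;0.5 0 0 -1.5 0;0.5 0 0 -1.5 0;0.5 0 0 -1.5 0;0.5 0 0 -20 0;0.5 0 0 -50 0;0.5 0 0 -80 0;0.5 0 0 -100 0")

```text
clock: 11.05
ee_pos: [0.4894, -0.3262, 0.1195]
eef_rot: [0.998, -0.06, 0.001, 0.0]
force: [0.0, -0.2, 0.2]
opening: 0.064
gripper_force: 0.0
```

```bash
python3 go.py 481 326 110 0; python3 - <<'E'
from h import *
s=robot.grab_frame("side")
cv2.imwrite("pics/c6.png",cv2.resize(s["img"][140:240,330:430],None,fx=6,fy=6,interpolation=2))
E
```

```text
shift [ -86.6 -646.5    8.7] turn -6.89 tilt [ 2.e-03  9.e-04 -1.e+00] t 11.05
```

View pics/c6.png

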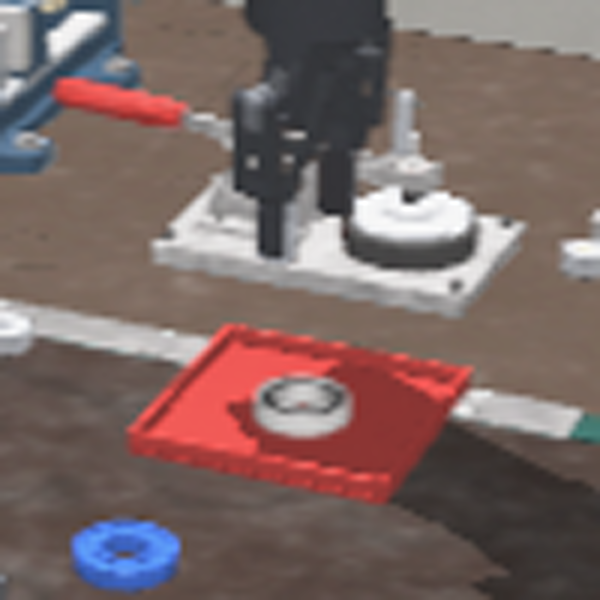

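The old bearing lies flat in the middle of the tray at (302,405). On to the new bearing, keeping the yaw.

>>> move_arm(series="0.5 -4 -30 -15 0;0.5 -11 -80 -20 0;0.5 -18 -138 -20 0;0.5 -26 -196 -20 0;0.5 -34 -254 -20 0;0.5 -42 -312 -20 0;0.5 -50 -370 -20 0;0.5 -57 -428 -20 0;0.5 -65 -486 -20 0;0.5 -73 -544 -20 0;0.5 -80 -600 -10 0;0.8 -86 -640 5 0")

```text
clock: 12.6
ee_pos: [0.4801, 0.3231, 0.1124]
eef_rot: [0.998, -0.059, 0.001, -0.001]
force: [1.0, 0.0, 0.3]
opening: 0.0765
gripper_force: 0.0
```

>>> move_arm(series="0.9 -0.6 -6.5 10 0;1 -0.6 -6.5 20 0;1 -0.6 -6.5 30 0;1 -0.6 -6.5 30 0;1 -0.6 -6.5 30 0")

```text
clock: 13.22
ee_pos: [0.481, 0.3255, 0.082]
eef_rot: [0.998, -0.061, 0.0, 0.0]
force: [-0.6, -1.3, -0.5]
opening: 0.0854
gripper_force: 0.0
```

```bash
python3 go.py 481 326 20 -6.9
```

```text
shift [-0.1 -0.5 62. ] turn -0.06 tilt [ 1.e-04  1.e-04 -1.e+00] t 13.225
```

>>> move_arm(series="1 0 0 20 0;1 0 0 40 0;1 0 0 54 0;1 0 0 62 0;0.5 0 0 62 0;0.3 0 0 62 0;0.1 0 0 62 0;-0.1 0 0 62 0;-0.5 0 0 62 0;-0.5 0 0 62 0;-0.5 0 0 62 0", squeeze=40)

```text
clock: 14.6
ee_pos: [0.4808, 0.3264, 0.0207]
eef_rot: [0.998, -0.06, 0.0, -0.0]
force: [0.1, -1.2, 5.6]
opening: 0.0501
gripper_force: 40.7
```

Gripped. Lift and carry to above the V stop side of the nest.

>>> move_arm(series="-0.5 0 0 -5 0;-0.5 0 0 -20 0;-0.5 0 0 -45 0;-0.5 0 0 -75 0;-0.5 0 0 -95 0;-0.5 0 0 -100 0")

```text
clock: 15.35
ee_pos: [0.4811, 0.3268, 0.1218]
eef_rot: [0.998, -0.06, 0.001, -0.001]
force: [0.4, -0.1, -0.7]
opening: 0.0491
gripper_force: 41.6
```

```bash
python3 go.py 542.7 -10.6 110 -6.9
```

```text
shift [101.5 327.6  11.3] turn 0.02 tilt [ 0.002  -0.0022 -1.    ] t 15.35
```

>>> move_arm(series="-0.5 8 26 0 0;-0.5 22 72 0 0;-0.5 38 122 0 0;-0.5 54 174 0 0;-0.5 70 226 0 0;-0.5 84 272 5 0;-0.5 95 306 10 0;-0.5 101 326 11 0;-0.5 101.5 327.6 11 0;-0.5 101.5 327.6 11 0;-0.5 101.5 327.6 11 0")

```text
clock: 16.73
ee_pos: [0.5419, -0.0097, 0.1087]
eef_rot: [0.998, -0.059, -0.0, -0.0]
force: [0.7, -0.0, -0.9]
opening: 0.0494
gripper_force: 41.6
```

```bash
python3 go.py 542.7 -10.6 78 -6.9; python3 - <<'E'
from h import *
s=robot.grab_frame("side")
cv2.imwrite("pics/c7.png",cv2.resize(s["img"][190:280,260:370],None,fx=6,fy=6,interpolation=2))
E
```

```text
shift [ 0.9  0.8 30.7] turn 0.13 tilt [-3.e-04 -5.e-04 -1.e+00] t 16.725
```

View pics/c7.png

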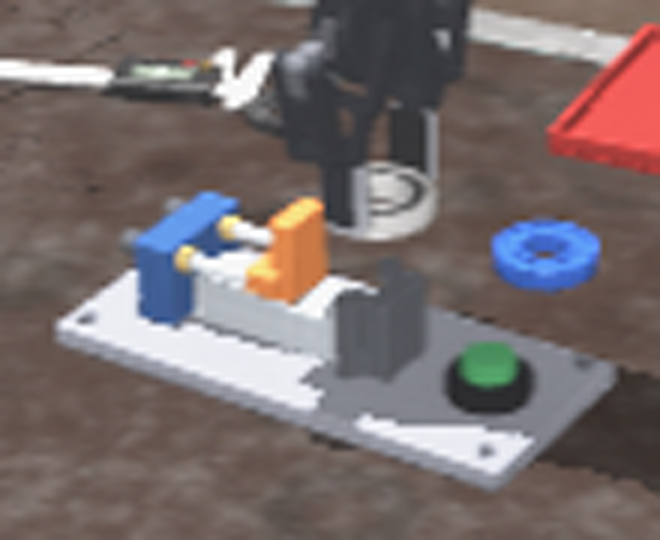

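The new bearing is held flat at the fingertips, centred between them at (385,205), with the gate beyond at (300,250). Lower it to 24 mm over the nest floor and push along +x.

>>> move_arm(series="-0.5 1 1 10 0;-0.5 1 1 22 0;-0.5 1 1 30 0;-0.5 1 1 30 0;-0.5 5 1 30 0;-0.5 11 1 30 0;-0.5 17 1 30 0;-0.5 23 1 30 0;-0.5 29 1 30 0;-0.5 34 1 30 0;-0.5 38 1 30 0;-0.5 38 1 30 0")

```text
clock: 18.27
ee_pos: [0.579, -0.0167, 0.0785]
eef_rot: [0.998, -0.06, -0.001, 0.0]
force: [-6.1, 1.0, 1.0]
opening: 0.0492
gripper_force: 41.7
```

```bash
python3 go.py 579.5 -15 54 -6.9
```

```text
shift [ 0.4 -1.7 24.5] turn 0.01 tilt [-2.2e-03  3.0e-04 -1.0e+00] t 18.275
```

>>> move_arm(series="-0.5 0.5 -1.5 0 0;-0.5 0.5 -1.5 5 0;-0.5 0.5 -1.5 10 0;-0.5 0.5 -1.5 15 0;-0.5 0.5 -1.5 19 0;-0.5 0.5 -1.5 22 0;-0.5 0.5 -1.5 24 0;-0.5 0.5 -1.5 24 0")

```text
clock: 19.27
ee_pos: [0.5792, -0.0152, 0.0542]
eef_rot: [0.998, -0.06, -0.002, 0.0]
force: [-5.8, 0.7, 0.4]
opening: 0.0494
gripper_force: 41.6
```

```bash
python3 go.py 579.5 -15 54 -6.9; python3 - <<'E'
from h import *
s=robot.grab_frame("side")
cv2.imwrite("pics/c8.png",cv2.resize(s["img"][190:280,260:370],None,fx=6,fy=6,interpolation=2))
E
```

```text
shift [ 0.3 -0.2  0.2] turn 0.02 tilt [-3.e-03  3.e-04 -1.e+00] t 19.275
```

View pics/c8.png

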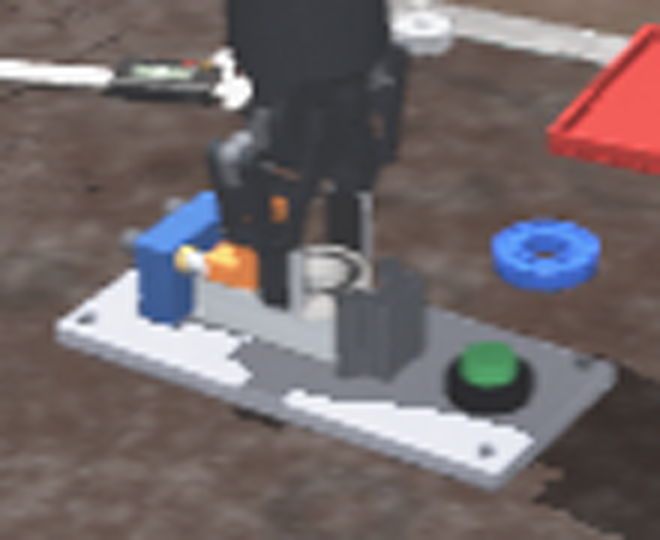

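The bearing is behind the V stop at (335,275), gate pushed back, just above the nest floor. Feel for the floor.

>>> move_arm(series="-0.5 0 0 0.5 0;-0.5 0 0 1 0;-0.5 0 0 1 0")

```text
clock: 19.7
ee_pos: [0.5792, -0.0152, 0.0538]
eef_rot: [0.998, -0.06, -0.001, 0.0]
force: [-7.6, 0.2, 5.3]
opening: 0.0493
gripper_force: 42.0
```

On the floor. Release.

>>> move_arm(series="0.7 0 0 0.5 0;0.7 0 0 0.5 0;0.7 0 0 0.5 0;0.7 0 0 0.5 0;0.7 0 0 0.5 0;0.7 0 0 -3 0;0.7 0 0 -15 0;0.7 0 0 -40 0;0.7 0 0 -80 0;0.7 0 0 -120 0")

```text
clock: 20.95
ee_pos: [0.5802, -0.0152, 0.1757]
eef_rot: [0.998, -0.06, 0.0, -0.0]
force: [0.9, 0.3, 0.2]
opening: 0.0729
gripper_force: 0.0
```

>>> move_arm(series="0.3 -30 0 -20 0;-0.3 -80 0 -20 0;-1 -120 0 -20 0;-1 -120 0 -20 0;-1 -120 0 -20 0")

```text
clock: 21.58
ee_pos: [0.4623, -0.0007, 0.1946]
eef_rot: [0.998, -0.06, 0.001, -0.0]
force: [0.4, 0.7, 0.1]
opening: 0.0001
gripper_force: 0.0
```

```bash
python3 go.py 483.2 -4.3 100 -6.9; python3 - <<'E'
from h import *
s=robot.grab_frame("side")
cv2.imwrite("pics/c9.png",cv2.resize(s["img"][190:280,260:370],None,fx=6,fy=6,interpolation=2))
E
```

```text
shift [21.   1.1 94.6] turn 0.03 tilt [ 2.1e-03 -5.0e-04 -1.0e+00] t 21.575
```

View pics/c9.png

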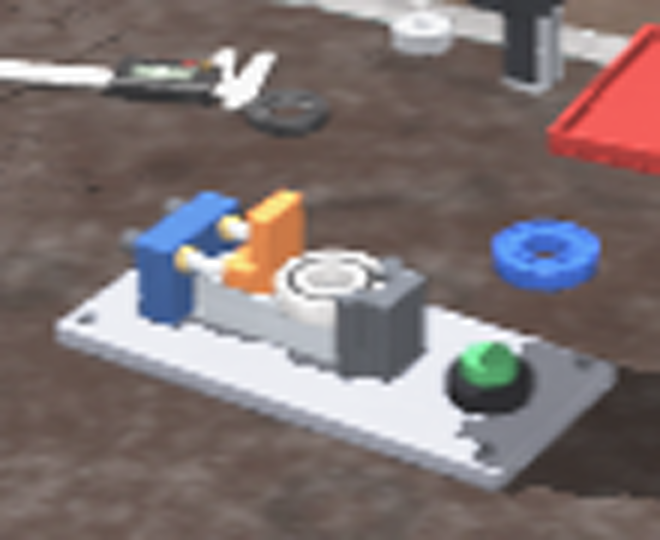

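The new bearing is seated flat under the lips with the gate closed on it (328,280), as at the start. Now the button.

>>> move_arm(series="-1 10 1 25 0;-1 20 1 60 0;-1 21 1 95 0;-1 21 1 120 0;-1 21 1 136 0;-1 21 1 143 0;-1 21 1 143 0;-1 21 1 143 0")

```text
clock: 22.62
ee_pos: [0.4825, -0.0044, 0.0513]
eef_rot: [0.998, -0.06, 0.0, -0.0]
force: [0.3, 0.1, -0.6]
opening: 0.0001
gripper_force: 0.0
```

```bash
python3 go.py 483.2 -4.3 45 -6.9
```

```text
shift [ 0.7 -0.2  6.3] turn 0.0 tilt [ 1.e-03 -1.e-04 -1.e+00] t 22.625
```

>>> move_arm(series="-1 0 0 2 0;-1 0 0 4 0;-1 0 0 6 0;-1 0 0 8 0;-1 0 0 8 0")

```text
clock: 23.25
ee_pos: [0.4825, -0.0044, 0.0445]
eef_rot: [0.998, -0.06, 0.001, -0.0]
force: [-2.4, -0.1, 33.3]
opening: -0.0001
gripper_force: 16.8
```

33 N against the stop, so the button is fully in. Retreat.

>>> move_arm(series="-1 0 0 0 0;-1 0 0 -10 0;-1 0 0 -40 0;-1 0 0 -90 0;-1 0 0 -140 0;-1 -30 100 -160 0;-1 -30 150 -160 0;-1 -30 200 -160 0;-1 -30 230 -160 0;-1 -30 230 -160 0;-1 -30 230 -160 0")

```text
clock: 24.62
ee_pos: [0.4244, -0.2283, 0.2025]
eef_rot: [0.998, -0.06, -0.0, -0.0]
force: [-0.7, 0.3, 0.0]
opening: -0.0001
gripper_force: 0.0
```

```bash
python3 - <<'E'
from h import *
s=robot.grab_frame("side"); print(robot.get_obs()["force"])
cv2.imwrite("pics/c10.png",cv2.resize(s["img"][170:280,240:430],None,fx=4,fy=4,interpolation=2))
E
```

```text
[ 0.16437737  0.15510835 -0.42444234]
```

View pics/c10.png

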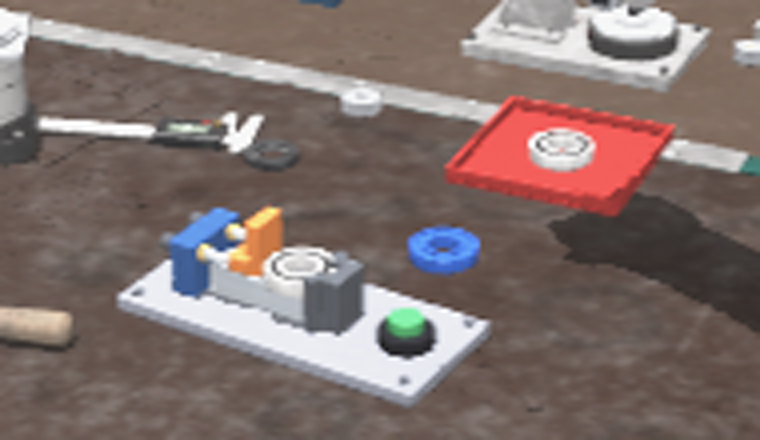

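The final view shows the new bearing seated (300,268), the old bearing flat in the tray (561,148), the button sprung back (406,322) and the bystanders in view not moved. Handing in.

```bash
python3 -c "
from bench import robot
print(robot.finish_job())"
```

```text
the job is handed in; nothing more can be done
None
```

The job is handed in (no verdict came back): the old bearing lies flat in the red tray, the new one is seated under the lips with the gate closed on it, and the button was pushed to its stop and sprang back, finishing at about 25 s of the 67 s allowed.

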